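# Ease open a spring-lid case and put a lock cylinder away

## Task

Open the grey spring-lid case: press its button catch and keep the hand on the lid so that it rises under control instead of flying up, holding it back until it stands fully open. Then pick up the lock cylinder lying on the bench and set it down (do not drop it) in the empty compartment of the case, leaving the other cylinder in its compartment and the other things round the case where they are.

Things in the scene. Friction and masses are not known exactly. Their poses are not given: they have to be found in the camera images.
- case: Grey steel case fixed to the bench: tray 120 (x) x 180 (y) x 40 mm high, 4 mm walls and floor, divider at y = 0, so two compartments of 112 x 86 mm; a catch housing (26 x 24, 28 mm high) stands inside the front wall's middle. The closed 8 mm lid's top is 48 mm above the bench. Origin: centre of the underside; x from front (button) to back (hinge), y left seen from the front, z up.
- case_lid (a joint): Lid angle, rad: 0 closed and latched, 1.7 open at its stop, just past upright, where its spring keeps it. Slab 124 x 184 x 8 mm, 0.3 kg. Once unlatched a weak spring (0.06 to 0.13 N m net, about 1 N at the front edge) opens it all the way; let go, it flies up at about 11 rad/s. Over 6 rad/s at any moment counts as flying up (reached if let go 0.25 rad before the stop).
- case_button (a joint): Travel of the catch button, m: 0 up, 0.007 fully down; it yields at about 2 to 3 N and stays down where it was pushed (it does not spring back). The latch lets go at about 0.003; at 0.006 the button is flush with the top of the closed lid.
- button_top (a point): Centre of the top of the button, a plain steel block 14 mm (case x) x 10 mm (case y), 6 mm proud of the closed lid. At rest 52 mm in front of the case's origin and 54 mm above the bench.
- lid_hinge (a point): Middle of the lid's hinge axis, 60 mm behind the case's origin and 40 mm above the bench; the axis runs along the case's y. The lid's outer face lies 8 mm above this axis when closed.
- lid_front (a point): Middle of the lid's front edge at its outer face, 122 mm from the hinge axis; moves with the lid. Here a notch 14 mm wide (y) and 20 mm deep (x) holds the button. A fingertip wider than the notch, pressing the button down, meets the lid on both sides and holds it; raised slowly, it lets the lid rise with its outer face leaning on the fingertip, which ends behind the lid.
- empty_bay (a point): Centre of the floor of the empty (right, case -y) compartment, 44.5 mm from the case's middle and 4 mm above the bench; axes as the case's. It is 36 mm deep.
- cylinder_out: Brass-coloured euro-profile lock cylinder lying on the bench to the right of the case, 17 mm wide (its x) x 60 mm long (its y) x 24 mm high, about 0.2 kg. Origin: centre of its underside. To be put into the empty compartment.
- cylinder_in: Nickel lock cylinder of the same size, lying in the left compartment under the lid; stays there. Origin: centre of its underside.
- bushing: Turned bush, 28 mm across and 22 mm high, on the bench near the brass cylinder (either may be the nearer to the case). Bystander. Origin: centre of the underside.
- oil_bottle: Oil bottle, 46 mm across, 150 mm high, standing left of and behind the case. Bystander. Origin: centre of the underside.
- tape_measure: Tape measure, 64 x 78 x 35 mm, lying behind the case. Bystander. Origin: centre of the underside.
Mind the look-alikes: they are no part of the job. There is more than one size of the cylinder_out; the job needs the larger.

How it is judged (in metres and radians):
On the way, in this order (a step that is already met when the one before it is completed fails the run):
1. the lid stands fully open (past 1.6 rad) (value of joint case_lid above 1.6 rad), for 0.2 s.
2. the lock cylinder from the bench is down in the empty compartment, still held by the fingers (its underside less than about 22 mm above the floor) (x of cylinder_out in the frame of case between -0.056 and 0.056 m and y of cylinder_out in the frame of case between -0.088 and -0.001 m and z of cylinder_out in the frame of case between -0.005 and 0.026 m and contact force between the fingers and cylinder_out above 0.3 N), for 0.05 s.
At the end, for the whole second after the job is handed in: The lid stands open past 1.6 rad; the cylinder from the bench lies at rest in the right-hand compartment and the other cylinder at rest in the left-hand one (each centre within the compartment's walls, underside less than 26 mm above the bench) (value of joint case_lid above 1.6 rad and x of cylinder_out in the frame of case between -0.056 and 0.056 m and y of cylinder_out in the frame of case between -0.088 and -0.001 m and z of cylinder_out in the frame of case between -0.005 and 0.026 m and x of cylinder_in in the frame of case between -0.056 and 0.056 m and y of cylinder_in in the frame of case between 0.001 and 0.088 m and z of cylinder_in in the frame of case between -0.005 and 0.026 m and linear speed of each of cylinder_out, cylinder_in below 0.02 m/s); the robot touches nothing.
It fails at once if the lid flies up (faster than 6 rad/s) (velocity of joint case_lid above 6 rad/s).
It fails at once if the bushing, oil bottle or tape measure is displaced by more than 30 mm or the bottle tipped (distance of any of bushing, oil_bottle, tape_measure from where it was at the start of the episode above 0.03 m or angle between oil_bottle's own z axis and vertical above 0.5 rad).
It also fails if it takes over 72 s, if anything falls off the work surface, if the arm or the gripper's body presses on something with over 40 N, if the wrist force passes 120 N, or if a joint passes its speed limit or range.

## Robot

A 6-joint arm with a two-finger parallel gripper is mounted at the origin on the work surface; the furniture and walls round the work are solid. World frame = base frame: x ahead of the robot, y to its left, z up, the work surface at z = 0. Lengths are in mm, angles in rad, forces in N, time in s.
With the tool pointing down it reaches from about 350 to 875 mm from the base axis. Payload 4.2 kg.
Tool frame: the origin (TCP) lies at the very end of the fingers, on their centre line; the grasp point (between the pads) lies 19 mm behind it; z points along the fingers, y is the line along which they close (so a half turn about z gives the same grasp; the last joint's range is limited). The gripper opens to 85 mm and grips with 20 to 120 N. Pads are 22 mm wide; open, the fingers measure 114 mm over their backs; the gripper's body (76 mm by 85 mm) begins 54 mm behind the grasp point. The pads swing forward as they close: fully open they stand 13 mm farther back than shut.
Start: joints at [-0.858, 0.385, 0.008, 0, -1.194, -0.259], TCP at [274.002, -561.714, 231.312] pointing down, gripper open.
Joint ranges: [-3.14, 3.14], [-1.21, 2.06], [-1.07, 1.41], [-3.16, 2.05], [-2.99, -0.16], [-3.1, 3.1]. Speed limits (rad/s): [2.79, 2.79, 3.14, 3.14, 3.14, 3.14].

## Interface

Orientations are given as a unit quaternion [x, y, z, w].
In Python, from bench import read_state, get_image, camera_model, job_done gives the robot as it stands.
- The arm moves only by the shell command python3 -m handwheel 'ROWS'. ROWS is JSON, a list of rows, each a list of 7 numbers: the shift along the tool's x, y, z in m, then the turn, a rotation vector about the tool's x, y, z in rad, then the gripper's target within -1 to 1 (fully open at 1, half-way at 0, shut at -1). In form: [[dx, dy, dz, wx, wy, wz, jaw], ...]. A call has 1 to 10 rows; each row is the pose to reach, as a shift and turn from the pose commanded when the call began, along the tool's axes at that moment; what a row does not reach only later rows make up. A row lasts 1/8 s, in which the tool goes at most 62.5 mm and 10.7 degrees, less where a joint would pass 70% of its speed; a pose out of reach is approached as far as the arm can. A call with a gripper value outside its range is refused whole. The fingers move at their own pace and stop on an object; the grip force is fixed at half the most. Time passes only in rows, so rows that repeat a pose let the fingers close. It gives the time, the measured TCP pose, the force, the opening and the grip force at its end, in the units of the state.
- read_state(): the state, without advancing time (a new reading comes with each control period).
- get_image(name): name is "side" or "top"; returns (picture, depth): 480x640x3 uint8, blue, green, red; 480x640 float32, mm along the optical axis (not along the pixel's ray), 0 where there is no reading.
- camera_model(name): a dict with "K" (3x3 intrinsics, pixels), "dist" ([k1, k2, p1, p2, k3] as OpenCV has them; the pictures are not rectified), "rvec" (rotation vector, rad) and "tvec" (3), from world to camera coordinates, as OpenCV has them. Camera axes: x right, y down, z forward; pixel columns grow to the right and rows downward; lengths in mm; the calibration is good to about 2 mm. A picture is of the moment at which its call begins. camera_model takes no time and is no camera call.
- job_done(): hands the job in; it is judged then, once.
The state is a dict: "clock": time; "joints": joint angles; "joint_vel": joint speeds; "joint_efforts": joint torques, N m; "position": TCP position; "ee_rot": TCP orientation; "contact_force": force on the tool from outside, world axes, zero at the start; "wrist_torque": the same for the moment, N m; "gripper_width": finger opening in mm; "grasp_force": force on a finger pad.
Only numpy, scipy, OpenCV 4.12 (cv2) and the standard library are available. Lean on these libraries where they do the work, as an engineer would, in place of code of your own. Each camera call takes 0.05 s, during which the arm holds its last target. There are 200 camera calls.

## Working session

There is one attempt and no reset: what is moved stays moved. The work goes in short steps, Python scripts to look and compute and a shell command to move; the robot and the scene stay as the last step left them, time stands still between calls to the robot, and variables do not carry over. Pictures are saved under pics/ and viewed, at most 10 in all, crops included, and the job is handed in when it is done.

```bash
mkdir -p pics; ls; cat > h.py <<'E'
import numpy as np, cv2
from bench import *
from scipy.spatial.transform import Rotation as R
def world(name,uv,depth=None,z=None):
    m=camera_model(name);K=np.array(m["K"],float);d=np.array(m["dist"],float)
    Rm=cv2.Rodrigues(np.array(m["rvec"],float))[0];t=np.array(m["tvec"],float).ravel()
    p=cv2.undistortPoints(np.array(uv,float).reshape(-1,1,2),K,d).reshape(-1,2)
    r=np.c_[p,np.ones(len(p))]
    C=-Rm.T@t; D=r@Rm
    if z is not None: s=(z-C[2])/D[:,2]
    else: s=np.array([depth[int(round(v)),int(round(u))] for u,v in uv])
    return C+D*s[:,None]
E
python3 - <<'E'
from h import *
s=read_state();print(s)
for n in("top","side"):
    im,d=get_image(n);cv2.imwrite(f"pics/{n}0.png",im);np.save(f"{n}0.npy",d)
E
```

```text
pics
{'clock': 0.0, 'joints': array([-8.58400150e-01,  3.85583424e-01,  6.64261248e-03, -5.43591893e-04,
       -1.19399806e+00, -2.58601207e-01]), 'joint_vel': array([-3.79902232e-04,  3.77506835e-05, -1.32289321e-04, -1.58378259e-03,
        1.81991363e-03,  7.91910558e-04]), 'joint_efforts': array([-2.75556550e-05, -3.92288661e+01,  1.88400078e+01,  4.18605655e+00,
       -4.57355534e-03,  5.86204706e-06]), 'position': array([ 273.76270987, -561.20712804,  230.20531692]), 'ee_rot': array([-2.24857773e-01,  9.74390974e-01,  1.06536329e-03, -2.76479002e-04]), 'contact_force': array([-0.00566704, -0.17875447,  0.65881352]), 'wrist_torque': array([ 0.03266617, -0.03248561, -0.04161437]), 'grasp_force': 0.0, 'gripper_width': 85.27655441975507}
```

View pics/top0.png

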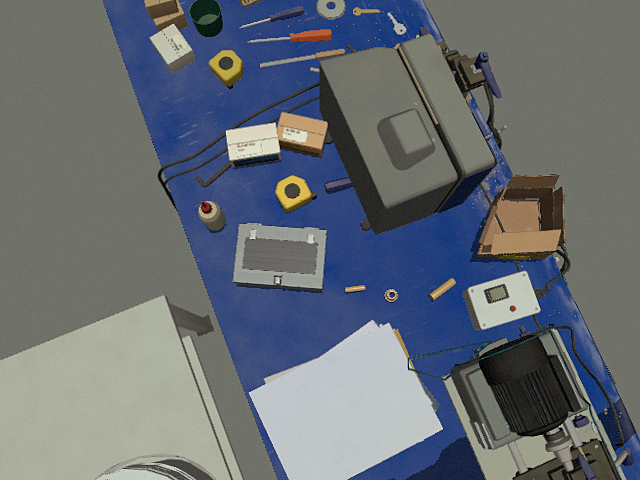

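View pics/side0.png

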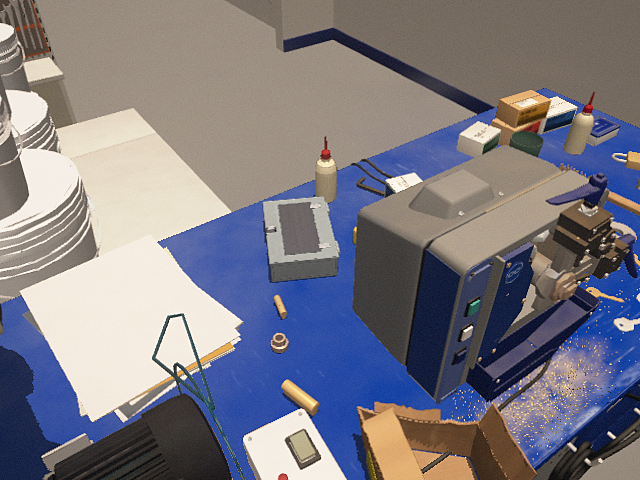

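Top view: case around (280,257) with its button at (277,281). There are two brass cylinders, (355,289) and (442,289), with the bushing at (391,295). I'll measure and enlarge this area.

```bash
python3 - <<'E'
from h import *
im=cv2.imread("pics/top0.png");d=np.load("top0.npy")
c=im[210:320,225:475];cv2.imwrite("pics/crop0.png",cv2.resize(c,None,fx=3.2,fy=3.2,interpolation=cv2.INTER_CUBIC))
pts=[(277,281),(355,289),(442,289),(391,295),(280,257),(293,193),(209,213),(340,310)]
print(world("top",pts,d).round(0))
m=camera_model("top");print(m)
hsv=cv2.cvtColor(im,cv2.COLOR_BGR2HSV)
for (x,y) in((355,289),(442,289)):
    x0,y0=x-20,y-20
    k=hsv[y0:y0+40,x0:x0+40]; mask=((k[...,0]<30)&(k[...,1]>50)&(k[...,2]>60)).astype(np.uint8)
    n,l,st,ce=cv2.connectedComponentsWithStats(mask); i=l[20,20]
    p=np.argwhere(l==i)[:,::-1]+[x0,y0]
    r=cv2.minAreaRect(p.astype(np.float32)); W=world("top",cv2.boxPoints(r),z=24)
    print(st[i],W.round(1),np.linalg.norm(W[0]-W[1]),np.linalg.norm(W[1]-W[2]),W.mean(0))
E
```

```text
[[506. 342.  51.]
 [516. 181.  13.]
 [539.   2.  22.]
 [516. 104.  -0.]
 [556. 343.  50.]
 [700. 338.  33.]
 [618. 494.  93.]
 [470. 206.  -1.]]
{'K': array([[573.33639083,   0.        , 321.92640811],
       [  0.        , 573.33639083, 244.54471435],
       [  0.        ,   0.        ,   1.        ]]), 'dist': array([-0.07821854,  0.        ,  0.        ,  0.        ,  0.        ]), 'rvec': array([ 2.24433205, -1.95875402,  0.21077734]), 'tvec': array([ 179.08921588,  620.16836044, 1100.58258644])}
[ 10  16  20   7 103] [[516.2 203.8  24. ]
 [526.6 164.4  24. ]
 [516.3 161.9  24. ]
 [505.9 201.2  24. ]] 40.77359818232567 10.614466332317772 [516.25511652 182.83159294  24.        ]
[  7   9  27  22 224] [[523.6  30.1  24. ]
 [567.4 -15.7  24. ]
 [555.8 -26.4  24. ]
 [512.2  19.4  24. ]] 63.31359704419297 15.701687681782943 [539.75461207   1.84192899  24.        ]
```

View pics/crop0.png

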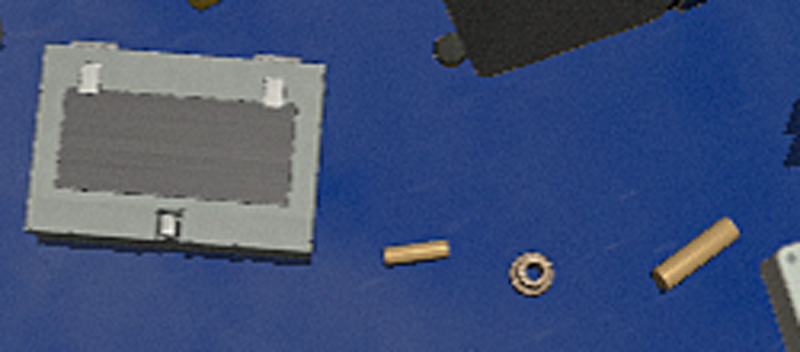

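The crop shows three candidates. The small brass cylinder at top (355,289) is about 40x11 mm and 13 mm high. The bushing is at (391,295). The large brass cylinder at (442,289) is about 63x16 mm and 22 mm high, so it fits the 60x17x24 description and is cylinder_out. The button is at crop (168,223). Next I'll fit the case pose from the lid corners.

```bash
python3 - <<'E'
from h import *
c=np.array([(47,46),(326,66),(312,250),(26,231)])/3.2+[225,210]-0.35
W=world("top",c,z=48);print(W.round(1),[np.linalg.norm(W[i]-W[(i+1)%4]).round(1) for i in range(4)])
e=(W[0]-W[1])+(W[3]-W[2]);yaw=np.arctan2(e[1],e[0])-np.pi/2
cen=W.mean(0); print("yaw",yaw,"lid centre",cen)
print("button", world("top",np.array([(168,221)])/3.2+[225,210]-0.35,z=54))
# lid spans case x -62..62
ux=np.array([np.cos(yaw),np.sin(yaw)]);print("predicted button",cen[:2]-52*ux, "cyl yaw",np.arctan2(567.4-523.6,15.7+30.1))
s=read_state();print(R.from_quat(s["ee_rot"]).as_matrix().round(3),s["position"])
d=np.load("top0.npy"); m=[world("top",[(u,v)],d)[0] for u in range(255,305,10) for v in range(225,290,10)]
print(np.array(m)[:,2].round(0))
E
```

```text
[[613.8 437.9  48. ]
 [625.1 256.4  48. ]
 [504.9 249.2  48. ]
 [492.2 431.3  48. ]] [np.float64(181.9), np.float64(120.4), np.float64(182.5), np.float64(121.8)]
yaw 0.06615059450363225 lid centre [558.99050635 343.69918163  48.        ]
button [[510.05536222 341.99483852  54.        ]]
predicted button [507.1042383  340.26185889] cyl yaw 0.7630804409069486
[[-0.899 -0.438 -0.001]
 [-0.438  0.899  0.002]
 [ 0.     0.002 -1.   ]] [ 273.76401633 -561.26897353  230.31244473]
[44. 46. 47. 46. 48. 47.  9. 44. 49. 49. 51. 51. 47. 20. -2. 48. 49. 48.
 46. 46. 35. -5. 46. 49. 49. 48. 50. 46.  5. 47. 46. 48. 49. 52. 46.]
```

```bash
python3 - <<'E'
from h import *
d=np.load("top0.npy")
uv=np.array([(u,v) for v in range(0,480,2) for u in range(0,640,2) if d[v,u]>0],float)
W=world("top",uv,d); P=np.array([world("top",[(391,301)],d)[0]])
H=np.full((22,32),-9.)
for x,y,z in W:
    i=int((x-200)//40);j=int((y+640)//40)
    if 0<=i<22 and 0<=j<32: H[i,j]=max(H[i,j],z)
print("cols y from",list(range(-640,640,40)))
for i in range(22): print(200+40*i,H[i].astype(int).tolist())
E
```

```text
cols y from [-640, -600, -560, -520, -480, -440, -400, -360, -320, -280, -240, -200, -160, -120, -80, -40, 0, 40, 80, 120, 160, 200, 240, 280, 320, 360, 400, 440, 480, 520, 560, 600]
200 [-9, -9, -9, -9, 2, 50, 74, 96, 178, 176, 152, 94, 72, 73, 5, 5, 37, 36, 37, 38, 38, 37, 38, 38, 35, -9, -9, -9, -9, -9, -9, -9]
240 [-9, -9, -9, -9, 1, 56, 90, 144, 179, 179, 179, 145, 146, 104, 71, 36, 37, 38, 38, 38, 38, 38, 37, 37, 37, 35, -9, -9, -9, -9, -9, -9]
280 [-9, -9, -9, -9, 0, 4, 19, 156, 178, 190, 167, 174, 172, 136, 87, 36, 37, 40, 38, 38, 37, 37, 38, 37, 38, 5, -1, -9, -9, -9, -9, -9]
320 [-9, -9, -9, -9, -9, 4, 3, 19, 158, 174, 171, 176, 174, 164, 92, 125, 128, 37, 39, 36, 39, 36, 37, 36, 15, 5, 4, -9, -9, -9, -9, -9]
360 [-9, -9, -9, -9, -9, -1, 6, 5, 143, 100, 166, 171, 180, 178, 173, 166, 127, 129, 39, 39, 38, 36, 37, 6, 5, 3, 4, 0, -9, -9, -9, -9]
400 [-9, -9, -9, -9, -9, -9, 6, 5, 105, 98, 161, 167, 179, 209, 203, 130, 128, 34, 38, 38, 36, 5, 2, 7, 5, 5, 3, 4, -9, -9, -9, -9]
440 [-9, -9, -9, -9, -9, -9, -9, 5, 4, 53, 100, 185, 206, 203, 55, 3, 6, 5, 35, 37, 3, 4, 4, 7, 6, 5, 5
[... 1297 characters left out ...]
 241, 231, 51, 51, 51, 9, 9, 3, 4, 5]
880 [-9, -9, -9, -9, -9, -9, -9, -9, -9, -9, -9, -9, -9, 3, 2, -9, 356, 303, 278, 275, 264, 255, 245, 234, 6, 8, 10, 8, 3, 4, 6, 3]
920 [-9, -9, -9, -9, -9, -9, -9, -9, -9, -9, -9, -9, -9, -9, 2, -9, -9, 277, 277, 276, 270, 256, 244, 3, 14, 11, 7, 4, 36, 36, 3, 3]
960 [-9, -9, -9, -9, -9, -9, -9, -9, -9, -9, -9, -9, -9, -9, 4, 7, -9, 233, 270, 268, -9, -9, -9, -9, 26, 3, 4, 11, 39, 39, 34, 47]
1000 [-9, -9, -9, -9, -9, -9, -9, -9, -9, -9, -9, -9, -9, -9, 1, -1, -9, -9, 184, 181, -9, -9, -9, -9, 11, 10, 11, 9, 35, 38, 28, 46]
1040 [-9, -9, -9, -9, -9, -9, -9, -9, -9, -9, -9, -9, -9, -9, -4, -9, 1, -9, -9, -9, -9, -2, 14, 14, 18, 20, 15, 16, 16, 4, 58, 58]
```

```bash
python3 -m handwheel '[[0,0,-0.06,0,0,0,-1],[0,0,-0.12,0,0,0,-1],[-0.04,0.047,-0.12,0,0,0.05,-1],[-0.08,0.094,-0.12,0,0,0.1,-1],[-0.12,0.141,-0.12,0,0,0.15,-1],[-0.16,0.188,-0.12,0,0,0.2,-1],[-0.2,0.235,-0.12,0,0,0.25,-1],[-0.24,0.282,-0.12,0,0,0.3,-1],[-0.28,0.329,-0.12,0,0,0.35,-1],[-0.32,0.376,-0.12,0,0,0.387,-1]]'
python3 -c "
from h import *
s=read_state();r=R.from_quat(s['ee_rot']).as_matrix();print(r.round(3));print(r.T@(np.array([508,341,250])-s['position']))"
```

```text
clock: 1.35
position: [396.5, -81.5, 351.3]
ee_rot: [-0.033, 0.999, 0.0, 0.0]
contact_force: [1.2, -0.2, -0.3]
gripper_width: -0.2
grasp_force: 0.0
[[-0.998 -0.066  0.   ]
 [-0.066  0.998  0.   ]
 [-0.     0.    -1.   ]]
[-138.88291795  414.29311608  101.41007144]
```

```bash
python3 -m handwheel '[[-0.02,0.06,0,0,0,0,-1],[-0.04,0.12,0,0,0,0,-1],[-0.06,0.18,0,0,0,0,-1],[-0.08,0.24,0.02,0,0,0,-1],[-0.1,0.3,0.06,0,0,0,-1],[-0.12,0.36,0.12,0,0,0,-1],[-0.14,0.416,0.18,0,0,0,-1],[-0.14,0.416,0.24,0,0,0,-1],[-0.14,0.416,0.24,0,0,0,-1],[-0.14,0.416,0.24,0,0,0,-1]]'
python3 - <<'E'
from h import *
im,d=get_image("side");np.save("side1.npy",d)
c=im[160:320,200:400];cv2.imwrite("pics/side1.png",cv2.resize(c,None,fx=4,fy=3.75*4/3.75,interpolation=cv2.INTER_CUBIC)[:600])
im,d=get_image("top")
c=im[200:320,210:370];cv2.imwrite("pics/top1.png",cv2.resize(c,None,fx=5,fy=5,interpolation=cv2.INTER_CUBIC)[:600])
E
```

```text
clock: 2.6
position: [506.5, 339.8, 105.9]
ee_rot: [-0.034, 0.999, -0.004, -0.004]
contact_force: [0.2, -0.2, -0.3]
gripper_width: 0.1
grasp_force: 0.0
```

View pics/side1.png

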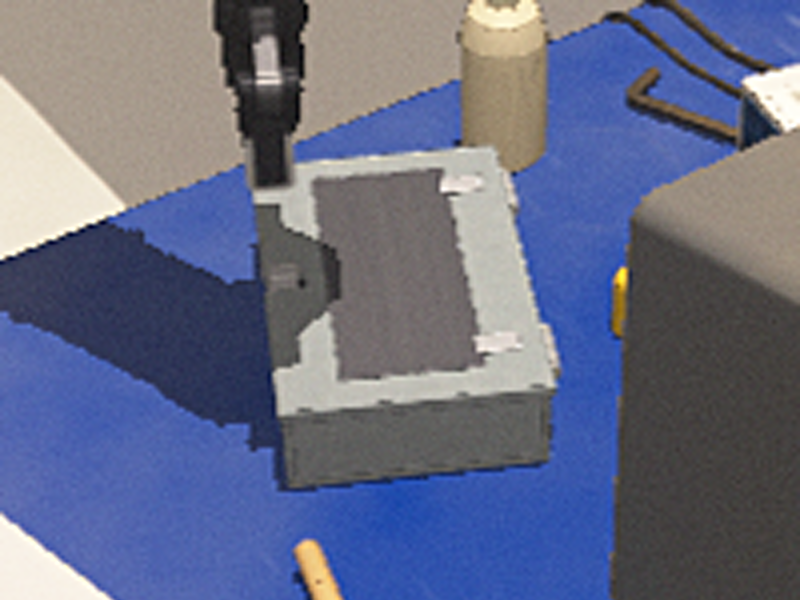

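The fingertip (crop 272,188) is about 52 mm above the button (crop 285,275). I'll cross-check the button in the side view.

```bash
python3 - <<'E'
from h import *
print(world("side",np.array([(285,272)])/4.+[200,160],z=54))
print(world("side",np.array([(272,187)])/4.+[200,160],z=106))
# lid corners in side crop: back-left, back-right, front-right
W=world("side",np.array([(497,149),(553,385),(282,413)])/4.+[200,160],z=48);print(W)
s=read_state();print(s["position"],s["contact_force"])
E
```

```text
[[510.18770064 335.9581723   54.        ]]
[[507.54456307 332.70821763 106.        ]]
[[618.04797548 431.169365    48.        ]
 [626.10430517 253.71104961  48.        ]
 [506.67829656 246.54490656  48.        ]]
[508.95915134 340.89085846 111.55238505] [ 0.55603023 -0.9030619   0.4647772 ]
```

```bash
python3 -m handwheel '[[0,0,0.03,0,0,0,-1],[0,0,0.05,0,0,0,-1],[0,0,0.054,0,0,0,-1],[0,0,0.056,0,0,0,-1],[0,0,0.058,0,0,0,-1],[0,0,0.06,0,0,0,-1],[0,0,0.061,0,0,0,-1],[0,0,0.061,0,0,0,-1]]'
```

```text
clock: 3.7
position: [509.3, 341.4, 50.9]
ee_rot: [-0.034, 0.999, 0.001, 0.001]
contact_force: [1.5, -0.5, 2.3]
gripper_width: -0.2
grasp_force: 1.9
```

```bash
python3 -m handwheel '[[0,0,0.001,0,0,0,-1],[0,0,0.002,0,0,0,-1],[0,0,0.003,0,0,0,-1],[0,0,0.004,0,0,0,-1],[0,0,0.004,0,0,0,-1],[0,0,0.004,0,0,0,-1]]'
```

```text
clock: 4.45
position: [508.9, 341.3, 47.1]
ee_rot: [-0.034, 0.999, 0.0, 0.0]
contact_force: [1.2, 0.2, 6.4]
gripper_width: 0.1
grasp_force: 3.2
```

```bash
python3 - <<'E'
import numpy as np
for i,t in enumerate(np.arange(0.08,1.53,0.08)):
    r=112-18*t/1.5
    X=60-r*np.cos(t)+8*np.sin(t)+11;Z=40+r*np.sin(t)+8*np.cos(t)
    print(i,round(t,2),"dx",round(-(X+52)/1000,3),"dz",round(-(Z-47)/1000,3))
E
```

```text
0 0.08 dx -0.013 dz -0.01
1 0.16 dx -0.016 dz -0.018
2 0.24 dx -0.019 dz -0.027
3 0.32 dx -0.023 dz -0.035
4 0.4 dx -0.027 dz -0.042
5 0.48 dx -0.032 dz -0.049
6 0.56 dx -0.038 dz -0.056
7 0.64 dx -0.044 dz -0.062
8 0.72 dx -0.051 dz -0.067
9 0.8 dx -0.057 dz -0.072
10 0.88 dx -0.065 dz -0.076
11 0.96 dx -0.072 dz -0.08
12 1.04 dx -0.08 dz -0.083
13 1.12 dx -0.087 dz -0.085
14 1.2 dx -0.095 dz -0.087
15 1.28 dx -0.103 dz -0.088
16 1.36 dx -0.111 dz -0.088
17 1.44 dx -0.119 dz -0.088
18 1.52 dx -0.126 dz -0.087
```

```bash
python3 -m handwheel '[[-0.004,0,-0.003,0,0,0,-1],[-0.009,0,-0.006,0,0,0,-1],[-0.013,0,-0.01,0,0,0,-1],[-0.016,0,-0.018,0,0,0,-1],[-0.019,0,-0.027,0,0,0,-1],[-0.023,0,-0.035,0,0,0,-1],[-0.023,0,-0.035,0,0,0,-1]]'
python3 - <<'E'
from h import *
im,d=get_image("side")
c=im[160:310,200:400];cv2.imwrite("pics/side2.png",cv2.resize(c,None,fx=4,fy=4,interpolation=cv2.INTER_CUBIC))
E
```

```text
clock: 5.32
position: [532.6, 342.4, 82.0]
ee_rot: [-0.033, 0.999, 0.0, 0.001]
contact_force: [-0.5, 0.7, 0.4]
gripper_width: 0.0
grasp_force: 0.2
```

View pics/side2.png

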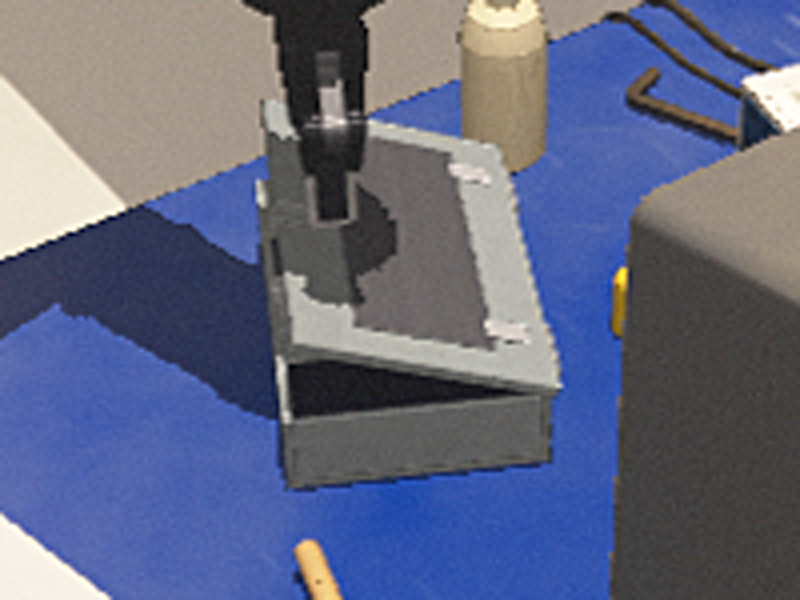

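The lid has come up about 0.3 rad, leaning on the fingertip (crop 330,220). I'll continue along the arc.

```bash
python3 -m handwheel '[[-0.004,0,-0.007,0,0,0,-1],[-0.009,0,-0.014,0,0,0,-1],[-0.015,0,-0.021,0,0,0,-1],[-0.021,0,-0.027,0,0,0,-1],[-0.028,0,-0.032,0,0,0,-1],[-0.034,0,-0.037,0,0,0,-1],[-0.042,0,-0.041,0,0,0,-1],[-0.049,0,-0.045,0,0,0,-1],[-0.057,0,-0.048,0,0,0,-1],[-0.064,0,-0.05,0,0,0,-1]]'
python3 -m handwheel '[[-0.008,0,-0.002,0,0,0,-1],[-0.016,0,-0.003,0,0,0,-1],[-0.024,0,-0.003,0,0,0,-1],[-0.028,0,-0.003,0,0,0,-1],[-0.028,0,-0.003,0,0,0,-1]]'
python3 - <<'E'
from h import *
im,d=get_image("side")
c=im[110:260,200:400];cv2.imwrite("pics/side3.png",cv2.resize(c,None,fx=4,fy=4,interpolation=cv2.INTER_CUBIC))
E
```

```text
clock: 6.62
position: [596.2, 346.8, 131.5]
ee_rot: [-0.033, 0.999, 0.0, 0.0]
contact_force: [0.1, 0.1, 0.3]
gripper_width: -0.3
grasp_force: 0.4
clock: 7.25
position: [623.7, 348.6, 134.1]
ee_rot: [-0.033, 0.999, 0.0, -0.0]
contact_force: [0.7, -0.0, 1.2]
gripper_width: 0.0
grasp_force: 0.6
```

View pics/side3.png

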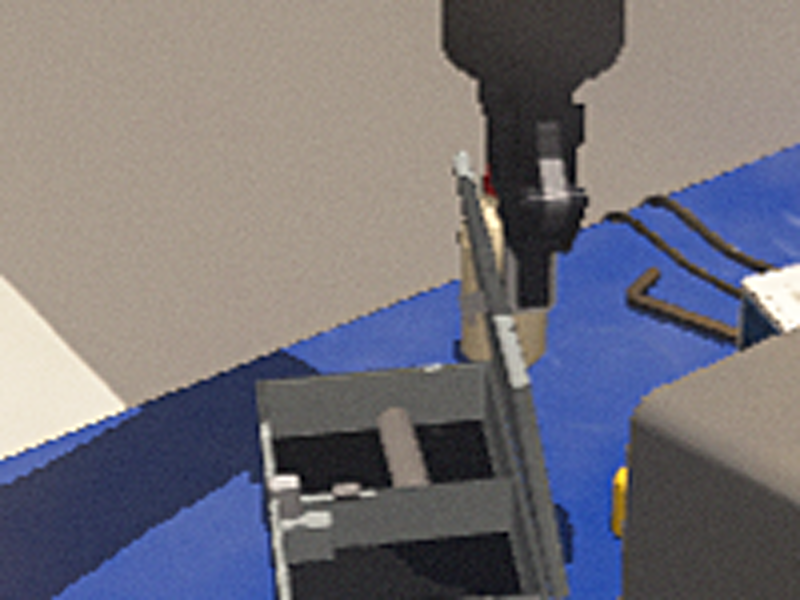

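The lid is held at about 1.4 rad, with the fingertip behind it. I'll back off slowly.

```bash
python3 -m handwheel '[[-0.005,0,0,0,0,0,-1],[-0.01,0,0,0,0,0,-1],[-0.015,0,0,0,0,0,-1],[-0.02,0,0,0,0,0,-1],[-0.025,0,0,0,0,0,-1],[-0.03,0,0,0,0,0,-1],[-0.036,0,0,0,0,0,-1],[-0.043,0,0,0,0,0,-1],[-0.05,0,0,0,0,0,-1],[-0.05,0,0,0,0,0,-1]]'
python3 - <<'E'
from h import *
im,d=get_image("side")
c=im[110:260,200:400];cv2.imwrite("pics/side4.png",cv2.resize(c,None,fx=4,fy=4,interpolation=cv2.INTER_CUBIC))
E
```

```text
clock: 8.55
position: [673.8, 351.9, 134.0]
ee_rot: [-0.033, 0.999, -0.0, -0.0]
contact_force: [-0.0, -0.3, -0.1]
gripper_width: 0.2
grasp_force: 0.0
```

View pics/side4.png

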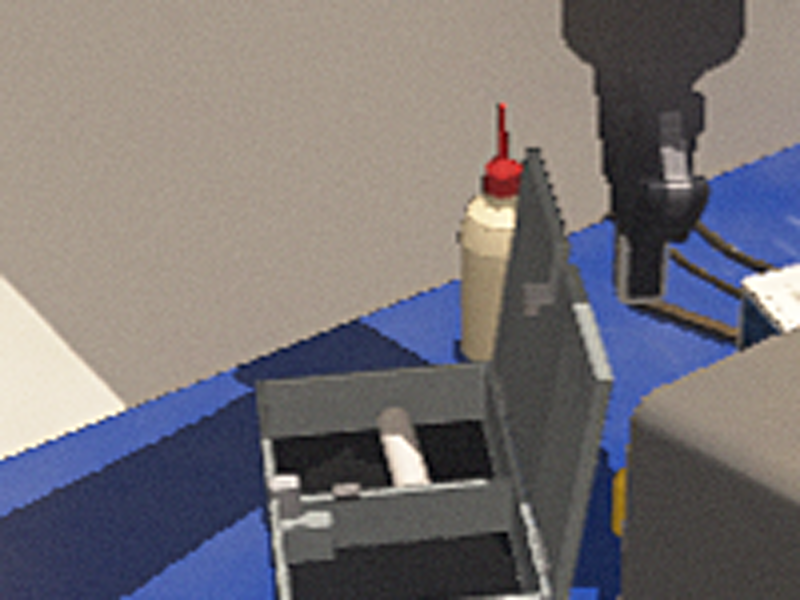

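The lid stands fully open (top edge at crop 535,150) and is clear of the finger. The nickel cylinder sits in the left bay. I'll go up and over to the brass cylinder.

```bash
python3 -m handwheel '[[0,0,-0.06,0,0,0,-1],[0,0,-0.12,0,0,0,-1],[0,0,-0.18,0,0,0,-1],[0.04,0,-0.22,0,0,0,-1],[0.1,0.005,-0.22,0,0,0,-0.1],[0.15,-0.03,-0.22,0,0,0.1,-0.1],[0.16,-0.09,-0.22,0,0,0.25,-0.1],[0.16,-0.15,-0.22,0,0,0.4,-0.1],[0.16,-0.21,-0.22,0,0,0.55,-0.1],[0.16,-0.27,-0.22,0,0,0.7,-0.1]]'
python3 -m handwheel '[[0,0,0,0,0,0.174,-0.1]]'
python3 -c "
from h import *
s=read_state();r=R.from_quat(s['ee_rot']).as_matrix();print(r.round(3));print(r.T@(np.array([539.5,2,100])-s['position']),s['gripper_width'],np.degrees(np.arctan2(r[1,1],r[0,1])))"
```

```text
clock: 9.85
position: [531.0, 70.1, 354.9]
ee_rot: [0.313, 0.95, 0.0, 0.0]
contact_force: [1.2, -0.8, -0.6]
gripper_width: 38.5
grasp_force: 0.0
clock: 9.98
position: [531.2, 68.3, 355.1]
ee_rot: [0.398, 0.918, 0.0, 0.0]
contact_force: [1.0, 1.4, -0.3]
gripper_width: 38.7
grasp_force: 0.0
[[-0.684  0.73   0.001]
 [ 0.73   0.684  0.   ]
 [-0.001  0.001 -1.   ]]
[-53.92442482 -39.41833917 255.11054122] 38.702676581107745 43.136842719485195
```

```bash
python3 - <<'E'
from h import *
im=cv2.imread("pics/side0.png");x,y=300,397
k=cv2.cvtColor(im,cv2.COLOR_BGR2HSV)[y-30:y+30,x-30:x+30]
mask=((k[...,0]<30)&(k[...,1]>60)&(k[...,2]>60)).astype(np.uint8)
n,l,st,ce=cv2.connectedComponentsWithStats(mask);i=l[30,30];p=np.argwhere(l==i)[:,::-1]+[x-30,y-30]
r=cv2.minAreaRect(p.astype(np.float32));print(st[i],r)
for z in(12,15): 
    W=world("side",cv2.boxPoints(r),z=z);print(W.mean(0).round(1))
E
python3 -m handwheel '[[-0.02,-0.015,0.06,0,0,0,-0.1],[-0.04,-0.03,0.12,0,0,0,-0.1],[-0.054,-0.039,0.18,0,0,0,-0.1],[-0.054,-0.039,0.24,0,0,0,-0.1],[-0.054,-0.039,0.255,0,0,0,-0.1],[-0.054,-0.039,0.255,0,0,0,-0.1]]'
python3 - <<'E'
from h import *
im,d=get_image("side")
c=im[320:440,220:380];cv2.imwrite("pics/side5.png",cv2.resize(c,None,fx=5,fy=5,interpolation=cv2.INTER_CUBIC))
E
```

```text
[ 11  12  38  37 571] ((299.89276123046875, 396.7728576660156), (44.48314666748047, 13.7044038772583), 38.1572265625)
[ 5.415e+02 -3.000e-01  1.200e+01]
[541.5  -2.3  15. ]
clock: 10.72
position: [539.9, 5.6, 98.0]
ee_rot: [0.393, 0.92, -0.001, -0.001]
contact_force: [0.2, 0.3, 0.4]
gripper_width: 38.3
grasp_force: 0.0
```

View pics/side5.png

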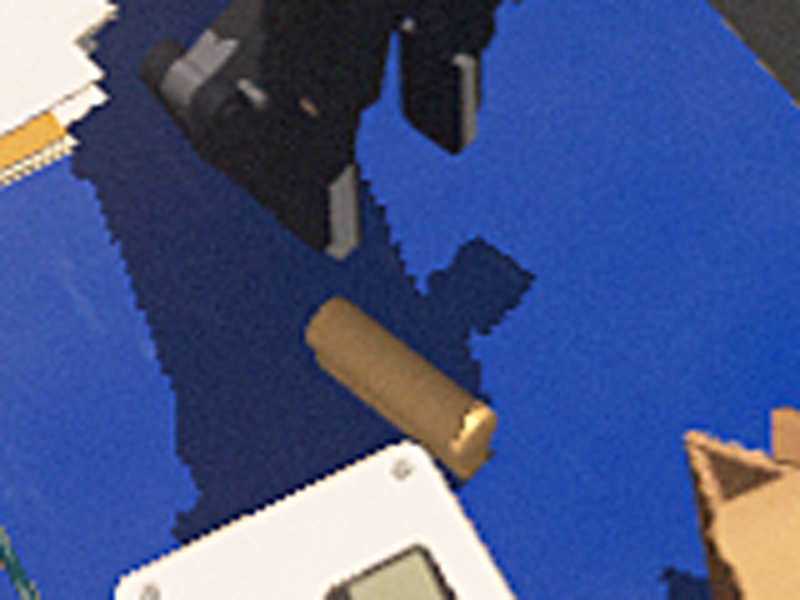

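The brass cylinder lies between the open fingers and nothing is in the way, so I'll descend and grip.

```bash
python3 -m handwheel '[[0,0,0.05,0,0,0,-0.1],[0,0,0.08,0,0,0,-0.1],[0,0,0.09,0,0,0,-0.1],[0,0,0.094,0,0,0,-0.1],[0,0,0.094,0,0,0,-0.1]]'
python3 -m handwheel '[[0,0,0,0,0,0,-1],[0,0,0,0,0,0,-1],[0,0,0,0,0,0,-1],[0,0,0,0,0,0,-1],[0,0,0,0,0,0,-1],[0,0,0,0,0,0,-1]]'
```

```text
clock: 11.4
position: [542.0, 6.2, 6.6]
ee_rot: [0.393, 0.92, 0.001, 0.001]
contact_force: [-0.3, -0.2, -0.2]
gripper_width: 38.5
grasp_force: 0.0
clock: 12.15
position: [541.6, 6.0, 6.5]
ee_rot: [0.393, 0.92, 0.0, 0.001]
contact_force: [-1.1, -0.6, 6.7]
gripper_width: 14.9
grasp_force: 59.9
```

```bash
python3 -m handwheel '[[0,0,-0.01,0,0,0,-1],[0,0,-0.03,0,0,0,-1],[0,0,-0.08,0,0,0,-1],[0,0,-0.14,0,0,0,-1],[0,0,-0.2,0,0,0,-1],[0,0,-0.25,0,0,0,-1],[0,0,-0.25,0,0,0,-1]]'
python3 -c "
from h import *
s=read_state();r=R.from_quat(s['ee_rot']).as_matrix();print(s['position'],s['gripper_width'],s['grasp_force'],s['contact_force']);print(r.T@(np.array([500,150,256])-s['position']),r.T@(np.array([561,300,256])-s['position']),np.radians(93.8)-np.arctan2(r[1,1],r[0,1]))"
```

```text
clock: 13.02
position: [542.9, 6.2, 260.6]
ee_rot: [0.393, 0.92, 0.003, 0.004]
contact_force: [0.8, 0.1, -1.6]
gripper_width: 15.2
grasp_force: 59.1
[542.85784459   6.215552   260.57655035] 15.215821370752417 59.07998017966747 [ 0.83487061  0.07897788 -1.62030598]
[133.5021373   68.47513055   4.47693798] [199.62486512 216.28504209   5.48436837] 0.8731575867217802
```

Held: the width is 15 mm and the weight shows as about -2 N. Now I'll carry it over the bay.

```bash
python3 -m handwheel '[[0.044,0.023,0,0,0,-0.12,-1],[0.089,0.046,0,0,0,-0.25,-1],[0.133,0.068,0,0,0,-0.38,-1],[0.153,0.112,0,0,0,-0.52,-1],[0.172,0.156,0,0,0,-0.66,-1],[0.19,0.195,0,0,0,-0.8,-1],[0.2,0.216,0,0,0,-0.873,-1],[0.2,0.216,0.06,0,0,-0.873,-1],[0.2,0.216,0.11,0,0,-0.873,-1],[0.2,0.216,0.12,0,0,-0.873,-1]]'
python3 - <<'E'
from h import *
s=read_state();r=R.from_quat(s['ee_rot']).as_matrix();print(s['position'],r.T@(np.array([561,300,12])-s['position']),np.degrees(np.arctan2(r[1,1],r[0,1])))
a,d=get_image("side");b,_=get_image("top")
c=cv2.resize(a[130:290,230:400],(510,480),interpolation=cv2.INTER_CUBIC);e=cv2.resize(b[205:305,225:285+0],(288,480),interpolation=cv2.INTER_CUBIC)
e=cv2.resize(b[200:320,220:340],(480,480),interpolation=cv2.INTER_CUBIC)[:, 190:]
cv2.imwrite("pics/both6.png",np.hstack([c,e]))
E
```

```text
clock: 14.28
position: [555.7, 297.6, 130.0]
ee_rot: [-0.032, 0.999, -0.003, -0.005]
contact_force: [-1.2, -0.5, -0.1]
gripper_width: 15.0
grasp_force: 59.1
[555.7192492  297.59907787 130.01128478] [ -6.53387281   2.76768397 117.94050417] 93.7263467660807
```

View pics/both6.png

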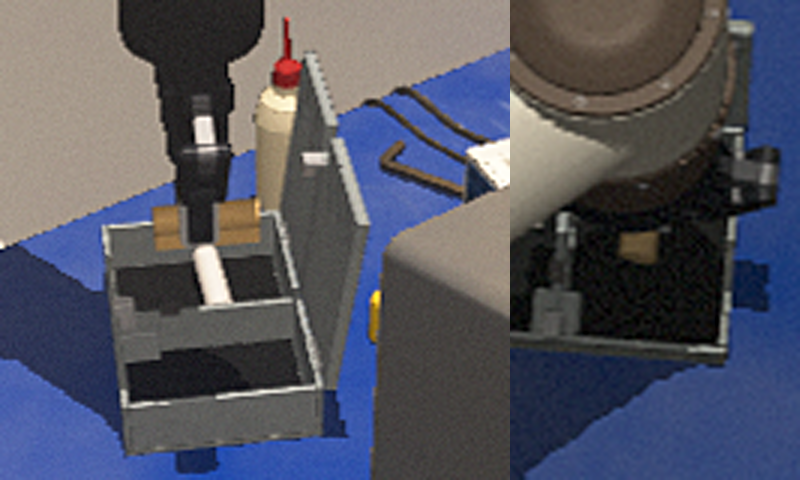

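The cylinder is level over the right bay, its long axis along case x, so I'll lower it.

```bash
python3 -m handwheel '[[0,0,0.04,0,0,0,-1],[0,0,0.08,0,0,0,-1],[0,0,0.105,0,0,0,-1],[0,0,0.115,0,0,0,-1],[0,0,0.115,0,0,0,-1],[0,0,0.115,0,0,0,-1]]'
```

```text
clock: 15.12
position: [559.8, 300.7, 22.4]
ee_rot: [-0.033, 0.999, 0.001, 0.002]
contact_force: [-0.9, 1.5, -1.3]
gripper_width: 15.1
grasp_force: 59.1
```

```bash
python3 -m handwheel '[[0,0,0.004,0,0,0,-1],[0,0,0.008,0,0,0,-1],[0,0,0.01,0,0,0,-1],[0,0,0.011,0,0,0,-1],[0,0,0.012,0,0,0,-1],[0,0,0.012,0,0,0,-1],[0,0,0.012,0,0,0,-1]]'
```

```text
clock: 16.0
position: [558.5, 299.6, 10.5]
ee_rot: [-0.033, 0.999, -0.0, 0.0]
contact_force: [-4.8, -1.8, 11.4]
gripper_width: 15.0
grasp_force: 60.4
```

It's on the floor (11 N). Open slightly and retreat.

```bash
python3 -m handwheel '[[0,0,-0.001,0,0,0,-0.35],[0,0,-0.001,0,0,0,-0.25],[0,0,-0.001,0,0,0,-0.25],[0,0,-0.001,0,0,0,-0.25]]'
python3 -m handwheel '[[0,0,-0.01,0,0,0,-0.25],[0,0,-0.03,0,0,0,-0.25],[0,0,-0.08,0,0,0,-0.25],[0.02,0,-0.14,0,0,0,-0.25],[0.05,0,-0.2,0,0,0,-0.25],[0.1,0,-0.24,0,0,0,-0.25],[0.15,-0.04,-0.24,0,0,0,-0.25],[0.15,-0.1,-0.24,0,0,0,-0.25],[0.15,-0.1,-0.24,0,0,0,-0.25],[0.15,-0.1,-0.24,0,0,0,-0.25]]'
python3 - <<'E'
from h import *
a,d=get_image("side");b,_=get_image("top")
c=cv2.resize(a[150:290,230:360],(446,480),interpolation=cv2.INTER_CUBIC);e=cv2.resize(b[200:320,225:312],(348,480),interpolation=cv2.INTER_CUBIC)
cv2.imwrite("pics/both7.png",np.hstack([c,e]))
E
```

```text
clock: 16.5
position: [558.6, 299.7, 9.0]
ee_rot: [-0.033, 0.999, -0.0, -0.0]
contact_force: [0.6, -0.3, -0.9]
gripper_width: 32.0
grasp_force: 0.0
clock: 17.75
position: [415.8, 190.2, 250.2]
ee_rot: [-0.033, 0.999, 0.001, 0.001]
contact_force: [-0.8, 0.3, 0.9]
gripper_width: 32.1
grasp_force: 0.0
```

View pics/both7.png

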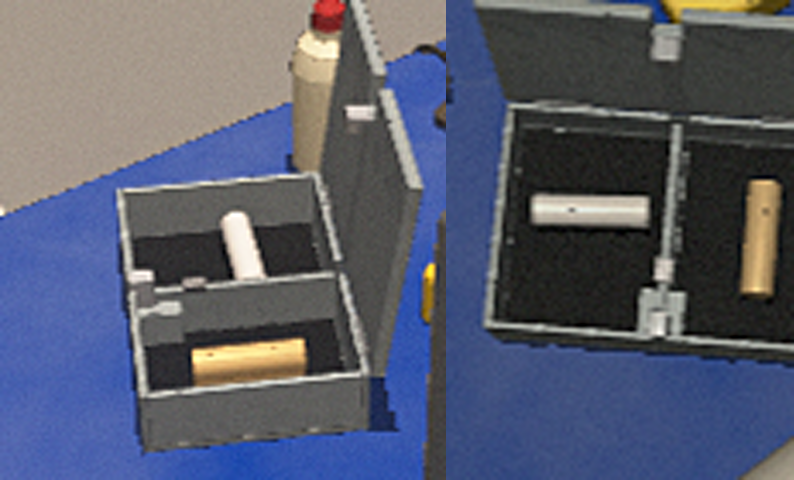

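The brass cylinder lies in the right bay (side crop 250,360; top crop 760,238) and the nickel one is still in the left. The lid is open and the hand is clear.

```bash
python3 -c "
from bench import *
print(job_done())"
```

```text
the job is handed in; nothing more can be done
None
```

The job is handed in: the lid was held back as it rose and now stands fully open, the large brass cylinder was set down in the right-hand compartment, the nickel one is still in the left, and the hand is clear (about 18 s used; no verdict came back).

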